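# Hold a reading lens in focus over an etched printing plate

### The job

Clear the spare printing pad off the etched plate and stand it upright on the bare worktop, off the grey inspection board. Then take the reading lens by its handle and hold it level and still, centred over the middle of the plate, with the glass at the height of the red focus collar on the post; finish while holding it there. Do not touch the plate with the lens, and leave the collar, the tape roll, the blade box and the marker where they are.

Things in the scene. Friction and masses are not known exactly. Their poses are not given: they have to be found in the camera images.
- board: Grey inspection board fixed to the worktop, 160 (x) x 110 (y) x 8 mm; origin at the centre of its underside, z up. Its x axis runs from the plate end towards the focus post end (the post end is the farther from the robot). Four small black stops, up to 13.5 mm above the worktop, stand at the y edges of the plate.
- plate: Etched steel printing plate, about 62 (x) x 88 (y) x 10 mm, with a thin darker etched panel about 70 mm wide on it, fixed flat on the board with its axes along the board's; origin at the centre of its underside; its top is 18 mm above the worktop.
- etching (a point): Middle of the plate's top face, 25 mm from the board's centre towards its -x end, 18 mm above the worktop; the lens must be centred over this point. At the start the pad stands on it.
- post_top (a point): Top of the steel focus post, 8 mm thick, fixed upright on the board at x = +65 mm, y = 0; 150 mm above the worktop. Keep the gripper's body clear of it: grasp the pad with the fingers closing along the board's y.
- focus_mark (a point): Centre of the red collar (24 mm across, 6 mm thick, with a small brass pin) on the focus post; its height is the height wanted for the middle of the glass, 45 to 115 mm above the plate's top. The collar is stiff on the post and stays unless pushed.
- pad: Spare orange-red silicone printing pad on a wooden base, 36 mm high; origin at the centre of the underside, z up. The base is 40 (x) x 44 (y) x 10 mm; above it the domed silicone (32 x 38 mm at its foot) narrows upward. It can be gripped by the base's y edges with the fingertips just above the plate. About 0.16 kg.
- loupe: Reading lens lying flat: round steel-rimmed lens 68 mm across and 14 mm thick, with a straight black handle. Origin at the underside; lens centre at x = +45 mm, handle from x = +3 to -75 mm, 16 mm wide (y) and 16 mm high. z up when level. About 0.1 kg, balanced within 25 mm of point grip.
- lens (a point): Centre of the lens glass, 7 mm above the underside of the lens rim; its z axis is the lens axis.
- grip (a point): Good grasp point on the loupe's handle, 63 mm behind the lens centre and 8 mm above the underside; same axes as the loupe, so the fingers close along its y across a width of 16 mm.
- tape: Beige tape roll lying flat, 94 mm across, 24 mm high, origin at the underside's centre; bystander.
- blade_box: Small white and red card box, 66 x 70 x 18 mm, origin at the underside's centre; bystander.
- marker: White and black marker pen lying along its y, 120 mm long, 15 mm thick, origin at the underside's centre; bystander.

How it is judged (in metres and radians):
On the way, in this order (a step that is already met when the one before it is completed fails the run):
1. the pad stands upright on the worktop, off the board and released, with the loupe not yet lifted (height (world z) of pad between -0.006 and 0.006 m and angle between pad's own z axis and vertical below 0.12 rad and contact force between the fingers and pad below 0.1 N and linear speed of pad below 0.02 m/s and height (world z) of lens below 0.03 m), for 0.2 s.
2. the loupe is lifted in the fingers (contact force between the fingers and loupe above 0.5 N and height (world z) of lens above 0.04 m), for 0.2 s.
At the end, for the whole second after the job is handed in: The fingers hold the loupe, touching neither board, plate, post nor pad: lens centre within 15 mm sideways of the etching's middle and within 7 mm of the focus mark's height, lens level within 0.12 rad and still; the pad stands upright (within 0.12 rad), released, on the worktop off the board (contact force between the fingers and loupe above 0.5 N and horizontal distance between lens and etching below 0.015 m and z of lens in the frame of focus_mark between -0.007 and 0.007 m and angle between each of lens, pad's own z axis and vertical below 0.12 rad and linear speed of each of loupe, pad below 0.02 m/s and angular speed of loupe below 0.15 rad/s and contact force between loupe and board below 0.1 N and contact force between each of loupe, the fingers and pad below 0.1 N and height (world z) of pad between -0.006 and 0.006 m); the arm keeps its last pose, push and grip.
It fails at once if the loupe touches the plate (contact force between loupe and plate above 0.5 N).
It fails at once if the focus collar is shifted by more than 4 mm (distance of focus_mark from where it was at the start of the episode above 0.004 m).
It fails at once if the tape roll, blade box or marker is moved by more than 20 mm (distance of any of tape, blade_box, marker from where it was at the start of the episode above 0.02 m).
It also fails if it takes over 58 s, if anything falls off the work surface, if the arm or the gripper's body presses on something with over 40 N, if the wrist force passes 120 N, or if a joint passes its speed limit or range.

### The arm

A 6-joint arm with a two-finger parallel gripper is mounted at the origin on a cart in front of the work surface, level with it; the furniture and walls round the work are solid. World frame = base frame: x ahead of the robot, y to its left, z up, the work surface at z = 0. Lengths are in mm, angles in degrees, forces in N, time in s.
With the tool pointing down it reaches from about 350 to 775 mm from the base axis. Payload 7.3 kg.
Tool frame: the origin (TCP) lies at the very end of the fingers, on their centre line; the grasp point (between the pads) lies 19 mm behind it; z points along the fingers, y is the line along which they close (so a half turn about z gives the same grasp; the last joint's range is limited). The gripper opens to 92 mm and grips with 3 to 60 N. Pads are 19 mm wide; open, the fingers measure 130 mm over their backs; the gripper's body (75 mm by 190 mm) begins 47 mm behind the grasp point.
Start: joints at [-77.349, 19.595, 87.324, -0, 73.075, -8.365], TCP at [188.304, -490.088, 226.741] pointing down, gripper open.
Joint ranges: [-145.02, 145.02], [-44.19, 115.74], [2.07, 154.8], [-57.11, 237.11], [16.16, 152.29], [-177.93, 177.93]. Speed limits (degrees/s): [147.25, 147.25, 180, 180, 180, 180].

### API

Orientations are given as [roll, pitch, yaw] about the fixed x, y, z axes, in that order (R = Rz(yaw) Ry(pitch) Rx(roll)).
In Python, from plant import bot, viewer, workorder, nets gives the robot as it stands.
- The arm moves only by the tool carry_out, never from a script. Its argument "targets" is a list of rows, each an object of numbers: "claw": the finger opening in m, from 0 to 0.0918; "dx", "dy", "dz": the shift along the tool's x, y, z in fractions of the full range, 1 being 0.5 m; "twist": the turn about the tool's z in normalised numbers (1 is 90 degrees). A call has 1 to 5 rows; each row is the pose to reach, as a shift and turn from the pose commanded when the call began, along the tool's axes at that moment; what a row does not reach only later rows make up. A row lasts 1/10 s, in which the tool goes at most 50 mm and 8.59 degrees, less where a joint would pass 70% of its speed; a pose out of reach is approached as far as the arm can. A shift or turn number past 1, either way, is cut back to 1. A call with a gripper value outside its range is refused whole. The fingers move at their own pace and stop on an object; "force" is the grip in N (left out, the last holds). Time passes only in rows, so rows that repeat a pose let the fingers close. It gives the time, the measured TCP pose, the force, the opening and the grip force at its end, in the units of the state.
- bot.observe(): the state, without advancing time (a new reading comes with each control period).
- viewer.get_image(name): name is "side" or "top"; returns a dict with "pixels" (400x640x3 uint8, red, green, blue), "intrinsics" (3x3 intrinsics, pixels), "eye" and "orientation" of the camera in the world. Camera axes: x right, y down, z forward; pixel columns grow to the right and rows downward; lengths in mm; the calibration is good to about 2 mm. A picture is of the moment at which its call begins. There is no depth.
- workorder.finish_job(): hands the job in; it is judged then, once.
Trained networks look in a picture, given as the dict that the camera call returned (one of the last four; its "shot" number tells which), for a name from the list of things; names that differ only in an ending like _2 or _b are one class to them, and where a whole thing is asked for, a point or a joint stands for the part that bears it (a point fixed in the world has none). Each returns a list of dicts, best first, with "p" (0 to 1); they miss things now and then, are a little off and sometimes report something else, mostly with a low value. They report only what shows in the picture. A call takes as long as a camera call.
- nets.regions_of(picture, label): "mask" (400x640 bool, what is visible of it) and "at" ([column, row] in pixels, amid what is visible of it).
The state is a dict: "clock": time; "joint_pos": joint angles; "joint_velocities": joint speeds; "joint_efforts": joint torques, N m; "tool_pos": TCP position; "tcp_rot": TCP orientation; "ft_force": force on the tool from outside, world axes, zero at the start; "ft_torque": the same for the moment, N m; "width": opening from 0.0 (shut) to 1.0 (fully open); "grip_force": force on a finger pad.
Only numpy, scipy, OpenCV 4.12 (cv2) and the standard library are available. Lean on these libraries where they do the work, as an engineer would, in place of code of your own. Each camera call takes 0.05 s, during which the arm holds its last target. There are 200 camera calls.

## Working session

There is one attempt and no reset: what is moved stays moved. The work goes in short steps, Python scripts to look and compute and a tool call to move; the robot and the scene stay as the last step left them, time stands still between calls to the robot, and variables do not carry over. Pictures are saved under pics/ and viewed, at most 10 in all, crops included, and the job is handed in when it is done.

Besides the shell and the picture viewer there is one more tool, called as a command line: name --argument value ..., lists and objects as JSON in quotes. carry_out: Moves the arm, as the interface text tells. Its arguments: {"type":"object","properties":{"targets":{"type":"array"},"force":{"type":"number"}},"required":["targets"]}

```bash
mkdir -p pics; cat > h.py <<'E'
import numpy as np, cv2
from plant import bot, viewer, workorder, nets
from scipy.spatial.transform import Rotation as R
def cam(p):
    o=np.array(p["orientation"],float)
    M=o if o.shape==(3,3) else (R.from_euler('xyz',o,degrees=True).as_matrix() if o.size==3 else None)
    return np.array(p["intrinsics"],float),np.array(p["eye"],float),M
def ray(p,uv,z):
    K,e,M=cam(p); d=M@np.linalg.solve(K,[uv[0],uv[1],1]); return e+d*(z-e[2])/d[2]
def proj(p,X):
    K,e,M=cam(p); c=K@(M.T@(np.array(X,float)-e)); return c[:2]/c[2]
def save(p,n): cv2.imwrite(n,p["pixels"][:,:,::-1])
E
python3 - <<'E'
from h import *
for n in("top","side"):
    p=viewer.get_image(n); save(p,f"pics/{n}0.png"); print(n,p["eye"],p["orientation"],p["intrinsics"])
    for l in "board plate focus_mark pad loupe lens tape blade_box marker".split():
        for r in nets.regions_of(p,l)[:2]:
            ys,xs=np.nonzero(r["mask"]); print(l,round(r["p"],2),np.round(r["at"]),xs.min(),xs.max(),ys.min(),ys.max(),len(xs),np.round(ray(p,r["at"],10)))
print(bot.observe())
E
```

```text
top [ 454.71497171  100.15261324 1068.56630267] [-175.23201324   -1.54084118  -88.40861713] [[504.57155597   0.         314.27449809]
 [  0.         504.57155597 194.1235512 ]
 [  0.           0.           1.        ]]
board 0.89 [360. 199.] 324 392 157 243 3687 [536. -23.  10.]
plate 0.66 [358. 220.] 333 379 194 231 903 [492. -20.  10.]
focus_mark 0.53 [368. 167.] 367 378 158 171 96 [606. -38.  10.]
pad 0.56 [355. 211.] 345 366 200 220 433 [511. -13.  10.]
loupe 0.64 [254. 187.] 228 274 165 231 1159 [555. 202.  10.]
lens 0.89 [255. 185.] 228 274 165 231 1122 [560. 199.  10.]
tape 0.79 [299. 116.] 281 325 105 150 1266 [709. 111.  10.]
blade_box 0.82 [289. 266.] 272 308 250 284 862 [392. 123.  10.]
marker 0.81 [359. 272.] 329 384 268 275 251 [385. -24.  10.]
side [239.52634574 379.26649329 861.24803165] [-149.23185786    0.68637353 -134.99682332] [[365.43253049   0.         311.96657418]
 [  0.         365.43253049 202.64268102]
 [  0.           0.           1.        ]]
board 0.63 [341. 205.] 313 377 159 240 1957 [543. -22.  10.]
plate 0.89 [354. 218.] 331 368 199 230 424 [491. -17. 
[... 369 characters left out ...]
.]
{'clock': 1.0, 'joint_pos': array([-7.73507182e+01,  1.95955709e+01,  8.73239848e+01,  6.94596062e-06,
        7.30742004e+01, -8.36652504e+00]), 'joint_velocities': array([-0.03863278,  0.01335045,  0.0483169 , -0.05316046, -0.07369322,
       -0.04184942]), 'joint_efforts': array([ 2.99665960e-03, -4.31131411e+01, -2.44483298e+01,  7.21561862e-02,
        4.81821550e-02, -1.01413798e-05]), 'tool_pos': array([ 188.29386904, -490.10159103,  226.73988091]), 'tcp_rot': array([1.79993822e+02, 9.01932487e-04, 2.10158047e+01]), 'ft_force': array([ 0.00910173,  0.81619224, -0.23499282]), 'ft_torque': array([-0.01136938, -0.00500043,  0.04245939]), 'grip_force': 0.0, 'width': 0.9969537720445475}
```

```bash
python3 - <<'E'
import cv2
a=cv2.imread("pics/top0.png")[90:300,215:415]; b=cv2.imread("pics/side0.png")[150:310,245:415]
f=lambda i,w:cv2.resize(i,None,fx=w,fy=w,interpolation=cv2.INTER_CUBIC)
cv2.imwrite("pics/a.png",f(a,2.8)); cv2.imwrite("pics/b.png",f(b,3.5))
E
```

```text
(no output)
```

View pics/a.png

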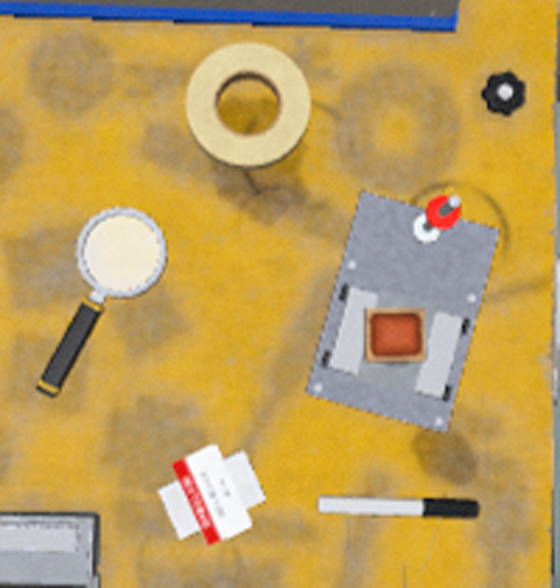

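View pics/b.png

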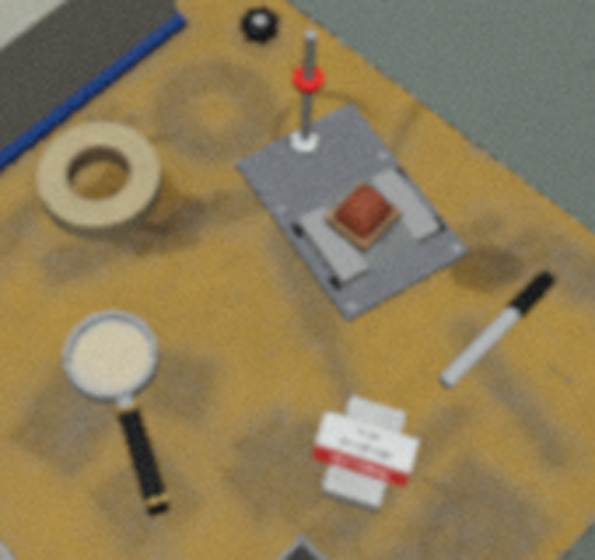

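The top crop shows the board at about crop (403,312), with the post and collar at the top (443,212). The pad sits square on the plate at (396,335). The loupe's lens is at (122,253) with its handle running to (48,390), and there is free worktop to the left of the board. The side crop shows the red collar at (308,80), partway up the post.

```bash
cat > m.py <<'E'
from h import *
pt=viewer.get_image("top"); ps=viewer.get_image("side")
def rect(p,l,z):
    m=nets.regions_of(p,l)[0]["mask"].astype(np.uint8)
    if l=="board": m=cv2.morphologyEx(m,cv2.MORPH_CLOSE,np.ones((9,9)))
    c=max(cv2.findContours(m,0,2)[0],key=cv2.contourArea)[:,0]
    w=np.array([ray(p,q,z)[:2] for q in c],np.float32)
    return cv2.minAreaRect(w)
for p,n in((pt,"top"),(ps,"side")):
    print(n,"board",rect(p,"board",8)); 
    if n=="top": print("pad",rect(p,"pad",28))
    print("loupe", rect(p,"loupe",10))
T=lambda x,y:(215+(x+.5)/2.8-.5,90+(y+.5)/2.8-.5); S=lambda x,y:(245+(x+.5)/3.5-.5,150+(y+.5)/3.5-.5)
pr=lambda p,f,pts,z:print(z,[np.round(ray(p,f(*q),z)[:2],1).tolist() for q in pts])
print("board corners"); pr(pt,T,[(362,192),(499,231),(448,432),(307,392)],8); pr(ps,S,[(237,163),(350,104),(466,248),(351,318)],8)
print("pad base"); pr(pt,T,[(368,308),(424,309),(424,362),(366,361)],28); pr(ps,S,[(361,182),(401,214),(368,248),(327,215)],28)
print("loupe lens/tip"); pr(pt,T,[(122,253)],14);pr(pt,T,[(48,390)],16); pr(ps,S,[(111,354)],14);pr(ps,S,[(158,508)],16)
A=[];b=[]
for p in(pt,ps):
    q=p["pixels"].astype(int); m=((q[:,:,0]>170)&(q[:,:,1]<90)&(q[:,:,2]<90)).astype(np.uint8)
    g=np.zeros_like(m); x,y=(373,165) if p is pt else (333,173); g[y-10:y+10,x-10:x+10]=1
    ys,xs=np.nonzero(m*g); c=(xs.mean(),ys.mean()); print("collar px",c,len(xs),xs.min(),xs.max(),ys.min(),ys.max())
    e=np.array(p["eye"]); d=ray(p,c,0)-e; d/=np.linalg.norm(d); P=np.eye(3)-np.outer(d,d); A.append(P); b.append(P@e)
X=np.linalg.solve(sum(A),sum(b)); print("collar",X,[np.linalg.norm(P@X-v) for P,v in zip(A,b)])
E
python3 m.py
```

```text
top board ((540.41943359375, -22.398544311523438), (113.9150390625, 179.95541381835938), 76.53568267822266)
pad ((512.9710083007812, -11.736961364746094), (39.379173278808594, 43.714111328125), 1.6437286138534546)
loupe ((529.2423706054688, 202.45993041992188), (69.58029174804688, 150.46482849121094), 76.85826873779297)
side board ((567.4025268554688, -31.10382080078125), (113.72525024414062, 238.63543701171875), 73.63626861572266)
loupe ((537.832275390625, 219.05859375), (68.2143783569336, 152.5211639404297), 50.605804443359375)
board corners
8 [[622.4, 13.1], [595.8, -91.8], [442.8, -55.6], [469.7, 50.9]]
8 [[619.8, 12.0], [594.4, -91.5], [443.8, -55.8], [466.3, 47.8]]
pad base
28 [[532.7, 8.3], [533.2, -33.2], [494.0, -34.0], [493.5, 8.9]]
28 [[531.9, -33.4], [491.9, -33.7], [490.2, 5.0], [530.7, 5.7]]
loupe lens/tip
14 [[569.6, 192.5]]
16 [[465.7, 243.2]]
14 [[567.7, 191.7]]
16 [[461.9, 244.7]]
collar px (np.float64(371.93975903614455), np.float64(165.78313253012047)) 83 367 378 160 171
collar px (np.float64(332.48571428571427), np.float64(172.37142857142857)) 35 329 336 169 175
collar [594.10421133 -34.90361488  98.90508497] [np.float64(1.075219330603233), np.float64(1.0752193306032234)]
```

```bash
cat > d.py <<'E'
import sys
from h import *
s=bot.observe(); t=list(map(float,sys.argv[1:5]))
M=R.from_euler('xyz',s["tcp_rot"],degrees=True).as_matrix()
v=M.T@(np.array(t[:3])-s["tool_pos"]); print("shift",np.round(v/1000,4),"twist",round((s["tcp_rot"][2]-t[3]+180)%360-180,2))
print(s["clock"],s["tool_pos"],s["tcp_rot"],s["joint_pos"].round(1),s["width"],s["grip_force"])
E
python3 d.py 512 -13 180 0
```

```text
shift [ 0.4733 -0.3293  0.0467] twist 21.02
1.35 [ 188.30393544 -490.09165089  226.75502976] [1.79993418e+02 4.87754280e-04 2.10174962e+01] [-77.3  19.6  87.3   0.   73.1  -8.4] 1.0002072359151095 0.0
```

The rows are not in the units I measure in: shifts go in shares of 0.5 m and turns go in shares of 90 degrees. I convert before sending: 0.473 m / 0.5 = 0.946, -0.329 m / 0.5 = -0.658, 21 degrees / 90 = 0.2333.

carry_out --targets '[{"dx": 0.946,"dy": -0.658,"dz": 0,"twist": 0.2333,"claw": 0.07},{"dx": 0.946,"dy": -0.658,"dz": 0,"twist": 0.2333,"claw": 0.07},{"dx": 0.946,"dy": -0.658,"dz": 0,"twist": 0.2333,"claw": 0.07},{"dx": 0.946,"dy": -0.658,"dz": 0,"twist": 0.2333,"claw": 0.07},{"dx": 0.946,"dy": -0.658,"dz": 0,"twist": 0.2333,"claw": 0.07}]'

```text
clock: 1.85
tool_pos: [327.4, -284.9, 226.9]
tcp_rot: [180.0, -0.0, -0.0]
ft_force: [0.8, -0.1, 0.1]
width: 0.764
grip_force: 0.0
```

```bash
python3 d.py 512 -13 180 0
```

```text
shift [ 0.1845 -0.272   0.0469] twist -0.03
1.85 [ 327.35710038 -284.88606757  226.94460965] [ 1.79970655e+02 -3.10777694e-02 -2.91326193e-02] [-51.2  10.  100.5   0.   69.5  38.9] 0.7641069767606322 0.0
```

Scaled: -0.272 m / 0.5 = -0.544, 0.184 m / 0.5 = 0.368.

carry_out --targets '[{"dx": 0.368,"dy": -0.544,"dz": 0},{"dx": 0.368,"dy": -0.544,"dz": 0},{"dx": 0.368,"dy": -0.544,"dz": 0},{"dx": 0.368,"dy": -0.544,"dz": 0},{"dx": 0.368,"dy": -0.544,"dz": 0}]'

```text
$.targets[0]: bad value
```

```bash
python3 d.py 512 -13 60 0
```

```text
shift [ 0.1844 -0.2721  0.1669] twist -0.03
1.85 [ 327.35710038 -284.88606757  226.94460965] [ 1.79970655e+02 -3.10777694e-02 -2.91326193e-02] [-51.2  10.  100.5   0.   69.5  38.9] 0.7641069767606322 0.0
```

All fields are needed.

Scaled: -0.272 m / 0.5 = -0.544, 0.184 m / 0.5 = 0.368.

carry_out --targets '[{"dx": 0.368,"dy": -0.544,"dz": 0,"twist": 0,"claw": 0.07},{"dx": 0.368,"dy": -0.544,"dz": 0,"twist": 0,"claw": 0.07},{"dx": 0.368,"dy": -0.544,"dz": 0,"twist": 0,"claw": 0.07},{"dx": 0.368,"dy": -0.544,"dz": 0,"twist": 0,"claw": 0.07},{"dx": 0.368,"dy": -0.544,"dz": 0,"twist": 0,"claw": 0.07}]'

```text
clock: 2.35
tool_pos: [467.5, -77.5, 227.0]
tcp_rot: [180.0, -0.0, 0.0]
ft_force: [0.9, 0.0, 0.9]
width: 0.758
grip_force: 0.0
```

```bash
python3 d.py 512 -13 60 0
```

```text
shift [ 0.0444 -0.0645  0.167 ] twist 0.02
2.35 [467.54483667 -77.480333   227.02064054] [ 1.79973851e+02 -4.36470523e-02  2.06248179e-02] [-18.7  14.2  95.   -0.   70.8  71.3] 0.7578157091527049 0.0
```

Scaled: 0.13 m / 0.5 = 0.26, 0.1 m / 0.5 = 0.2.

carry_out --targets '[{"dx": 0.088,"dy": -0.128,"dz": 0,"twist": 0,"claw": 0.07},{"dx": 0.088,"dy": -0.128,"dz": 0,"twist": 0,"claw": 0.07},{"dx": 0.088,"dy": -0.128,"dz": 0.1,"twist": 0,"claw": 0.07},{"dx": 0.088,"dy": -0.128,"dz": 0.2,"twist": 0,"claw": 0.07},{"dx": 0.088,"dy": -0.128,"dz": 0.26,"twist": 0,"claw": 0.07}]'

```text
clock: 2.85
tool_pos: [509.0, -14.6, 93.6]
tcp_rot: [-180.0, 0.2, 0.1]
ft_force: [-0.1, -0.5, 0.7]
width: 0.764
grip_force: 0.0
```

```bash
python3 d.py 512 -13 20.5 0
```

```text
shift [ 0.0033 -0.0016  0.0731] twist 0.08
2.85 [508.9715592  -14.62810117  93.60795204] [-1.79968498e+02  2.17830172e-01  7.57040703e-02] [-10.3  26.7  99.9  -0.   53.7  79.7] 0.7637575008166502 0.0
```

Scaled: 0.06 m / 0.5 = 0.12, 0.055 m / 0.5 = 0.11.

carry_out --targets '[{"dx": 0.002,"dy": 0,"dz": 0.06,"twist": 0,"claw": 0.07},{"dx": 0.002,"dy": 0,"dz": 0.11,"twist": 0,"claw": 0.07},{"dx": 0.002,"dy": 0,"dz": 0.12,"twist": 0,"claw": 0.07},{"dx": 0.002,"dy": 0,"dz": 0.12,"twist": 0,"claw": 0.07}]'

```text
clock: 3.25
tool_pos: [511.4, -15.4, 36.4]
tcp_rot: [-180.0, 0.1, 0.0]
ft_force: [0.4, -0.2, 0.0]
width: 0.763
grip_force: 0.0
```

```bash
python3 d.py 512 -13 20.5 0; python3 - <<'E'
from h import *
p=viewer.get_image("top"); q=viewer.get_image("side")
f=lambda i,w:cv2.resize(i[:,:,::-1],None,fx=w,fy=w,interpolation=cv2.INTER_CUBIC)
cv2.imwrite("pics/c.png",np.hstack([f(p["pixels"][140:250,300:410],3.6),f(q["pixels"][140:250,290:400],3.6)]))
E
```

```text
shift [ 0.0007 -0.0024  0.0159] twist 0.01
3.25 [511.36718592 -15.38190188  36.39160969] [-1.79989625e+02  8.26636338e-02  1.37666391e-02] [-10.3  31.9 102.4  -0.   45.8  79.7] 0.7631025144145374 0.0
```

View pics/c.png

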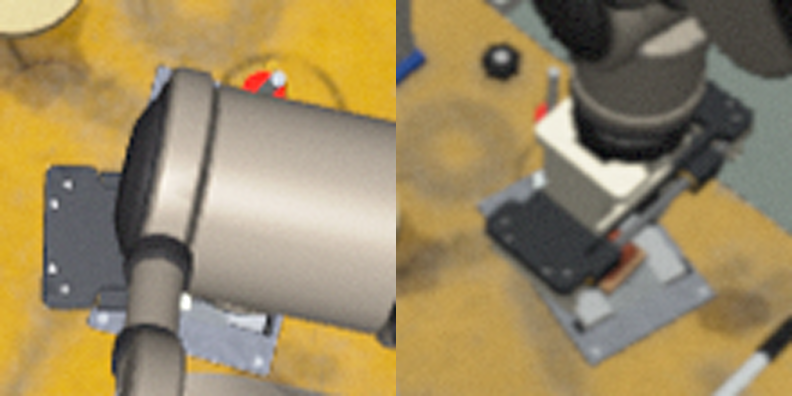

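The pad (side half, about (620,265)) sits between the fingers, and the gripper body is clear of the post. I'll go down and grip.

Scaled: 0.0145 m / 0.5 = 0.029, 0.014 m / 0.5 = 0.028.

carry_out --targets '[{"dx": 0.002,"dy": -0.004,"dz": 0.028,"twist": 0,"claw": 0.07},{"dx": 0.002,"dy": -0.004,"dz": 0.029,"twist": 0,"claw": 0.06},{"dx": 0.002,"dy": -0.004,"dz": 0.029,"twist": 0,"claw": 0.03},{"dx": 0.002,"dy": -0.004,"dz": 0.029,"twist": 0,"claw": 0.03},{"dx": 0.002,"dy": -0.004,"dz": 0.029,"twist": 0,"claw": 0.03}]' --force 20

```text
clock: 3.85
tool_pos: [513.1, -13.6, 23.1]
tcp_rot: [180.0, -0.1, 0.0]
ft_force: [-1.1, -0.4, 4.4]
width: 0.475
grip_force: 20.0
```

```bash
python3 d.py 530 110 80 0
```

```text
shift [ 0.017  -0.1236 -0.057 ] twist 0.02
3.85 [513.11800935 -13.62206156  23.08975458] [ 1.79969641e+02 -8.28477299e-02  2.23356084e-02] [-10.1  33.2 102.8  -0.   43.9  79.9] 0.4750660115669131 19.950878620147705
```

Scaled: -0.1 m / 0.5 = -0.2, -0.057 m / 0.5 = -0.114.

carry_out --targets '[{"dx": 0,"dy": 0,"dz": -0.04,"twist": 0,"claw": 0.03},{"dx": 0,"dy": 0,"dz": -0.09,"twist": 0,"claw": 0.03},{"dx": 0,"dy": -0.06,"dz": -0.114,"twist": 0,"claw": 0.03},{"dx": 0.016,"dy": -0.13,"dz": -0.114,"twist": 0,"claw": 0.03},{"dx": 0.034,"dy": -0.2,"dz": -0.114,"twist": 0,"claw": 0.03}]'

```text
clock: 4.35
tool_pos: [529.9, 87.4, 80.1]
tcp_rot: [180.0, -0.1, -0.1]
ft_force: [0.4, -0.1, -2.8]
width: 0.472
grip_force: 19.9
```

```bash
python3 d.py 530 110 6 0
```

```text
shift [ 0.     -0.0226  0.0741] twist -0.06
4.35 [529.85218622  87.42012309  80.13720096] [ 1.79997661e+02 -6.71274233e-02 -5.72030453e-02] [ 1.2 30.  96.4 -0.  53.5 91.3] 0.4723655216142176 19.932699501514435
```

Scaled: 0.07 m / 0.5 = 0.14, -0.0226 m / 0.5 = -0.0452.

carry_out --targets '[{"dx": 0,"dy": -0.0452,"dz": 0,"twist": 0,"claw": 0.03},{"dx": 0,"dy": -0.0452,"dz": 0.06,"twist": 0,"claw": 0.03},{"dx": 0,"dy": -0.0452,"dz": 0.11,"twist": 0,"claw": 0.03},{"dx": 0,"dy": -0.0452,"dz": 0.136,"twist": 0,"claw": 0.03},{"dx": 0,"dy": -0.0452,"dz": 0.14,"twist": 0,"claw": 0.03}]'

```text
clock: 4.85
tool_pos: [528.5, 109.1, 7.8]
tcp_rot: [180.0, 0.2, 0.0]
ft_force: [0.7, -0.4, -2.2]
width: 0.476
grip_force: 19.9
```

```bash
python3 d.py 530 110 5 0;python3 - <<'E'
from h import *
print(bot.observe()["ft_force"])
q=viewer.get_image("side")
cv2.imwrite("pics/d.png",cv2.resize(q["pixels"][160:280,240:360,::-1],None,fx=4,fy=4,interpolation=cv2.INTER_CUBIC))
E
```

```text
shift [ 0.0015 -0.0009  0.0028] twist 0.01
4.85 [528.48822153 109.06363797   7.84535072] [1.79983911e+02 1.84032046e-01 1.02859734e-02] [ 3.5 36.6 98.8 -0.  44.7 93.5] 0.4764970338123433 19.933748245239258
[ 0.74921817 -0.43841232 -2.19024112]
```

View pics/d.png

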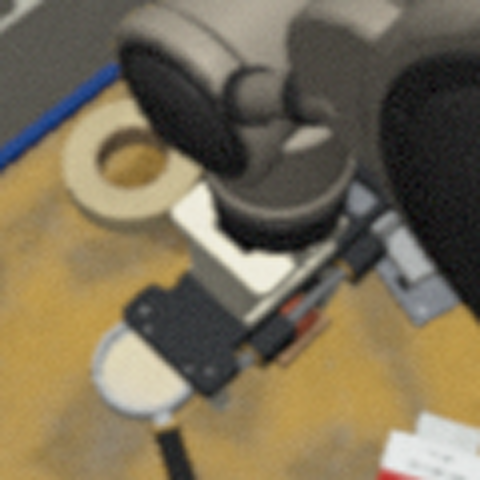

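The pad is in the fingers just above bare worktop, with its base at about (305,340) in the crop. It is clear of the loupe. I'll lower the last few millimetres.

Scaled: 0.004 m / 0.5 = 0.008, 0.003 m / 0.5 = 0.006.

carry_out --targets '[{"dx": 0,"dy": 0,"dz": 0.004,"twist": 0,"claw": 0.03},{"dx": 0,"dy": 0,"dz": 0.006,"twist": 0,"claw": 0.03},{"dx": 0,"dy": 0,"dz": 0.008,"twist": 0,"claw": 0.03},{"dx": 0,"dy": 0,"dz": 0.008,"twist": 0,"claw": 0.03}]'

```text
clock: 5.3
tool_pos: [529.9, 109.1, 5.7]
tcp_rot: [180.0, -0.0, 0.0]
ft_force: [-0.2, -0.2, -2.4]
width: 0.476
grip_force: 19.9
```

Scaled: 0.002 m / 0.5 = 0.004, 0.001 m / 0.5 = 0.002.

carry_out --targets '[{"dx": 0,"dy": 0,"dz": 0.002,"twist": 0,"claw": 0.03},{"dx": 0,"dy": 0,"dz": 0.004,"twist": 0,"claw": 0.03},{"dx": 0,"dy": 0,"dz": 0.004,"twist": 0,"claw": 0.03}]'

```text
clock: 5.6
tool_pos: [530.0, 109.2, 5.0]
tcp_rot: [180.0, -0.1, 0.0]
ft_force: [-4.5, -0.6, 13.2]
width: 0.472
grip_force: 20.0
```

Contact. Releasing and rising.

Scaled: -0.06 m / 0.5 = -0.12, -0.02 m / 0.5 = -0.04.

carry_out --targets '[{"dx": 0,"dy": 0,"dz": -0.002,"twist": 0,"claw": 0.05},{"dx": 0,"dy": 0,"dz": -0.002,"twist": 0,"claw": 0.06},{"dx": 0,"dy": 0,"dz": -0.002,"twist": 0,"claw": 0.06},{"dx": 0,"dy": 0,"dz": -0.04,"twist": 0,"claw": 0.06},{"dx": 0,"dy": 0,"dz": -0.12,"twist": 0,"claw": 0.06}]'

```text
clock: 6.1
tool_pos: [527.3, 109.0, 61.0]
tcp_rot: [180.0, 0.4, 0.0]
ft_force: [0.5, -0.2, -0.2]
width: 0.657
grip_force: 0.0
```

carry_out --targets '[{"dx": 0,"dy": 0,"dz": -0.1,"twist": 0,"claw": 0.06},{"dx": 0,"dy": 0,"dz": -0.2,"twist": 0,"claw": 0.06},{"dx": -0.1,"dy": 0,"dz": -0.26,"twist": 0,"claw": 0.06},{"dx": -0.2,"dy": 0,"dz": -0.26,"twist": 0,"claw": 0.06},{"dx": -0.26,"dy": 0.04,"dz": -0.26,"twist": 0,"claw": 0.06}]'

```text
clock: 6.6
tool_pos: [397.6, 90.1, 193.9]
tcp_rot: [-180.0, -0.1, 0.1]
ft_force: [-0.5, -1.5, 0.4]
width: 0.653
grip_force: 0.0
```

```bash
python3 - <<'E'
from h import *
p=viewer.get_image("top"); q=viewer.get_image("side")
f=lambda i,w:cv2.resize(i[:,:,::-1],None,fx=w,fy=w,interpolation=cv2.INTER_CUBIC)
cv2.imwrite("pics/e.png",np.hstack([f(p["pixels"][130:250,220:340],3.3),f(q["pixels"][180:300,250:370],3.3)]))
for i,z in((p,10),(q,10)):
  for l in("pad","loupe"):
    for r in nets.regions_of(i,l)[:1]: print(l,r["p"],r["at"],ray(i,r["at"],15),r["mask"].sum())
E
python3 d.py 512 220 110 -26.5
```

```text
pad 0.8 [296.5, 201.4] [526.99537449 111.01361341  15.        ] 363
loupe 0.8 [255.4, 184.9] [559.03967428 197.99573515  15.        ] 1144
pad 0.74 [307.7, 242.7] [527.265271   121.16530916  15.        ] 265
shift [ 0.1111 -0.1307  0.0836] twist 26.5
6.9 [400.80341802  89.2620263  193.4310891 ] [-1.79996233e+02 -7.78432834e-02  1.10467427e-03] [  1.8   9.5 106.9   0.   63.5  91.8] 0.6542090049303826 0.0
```

View pics/e.png

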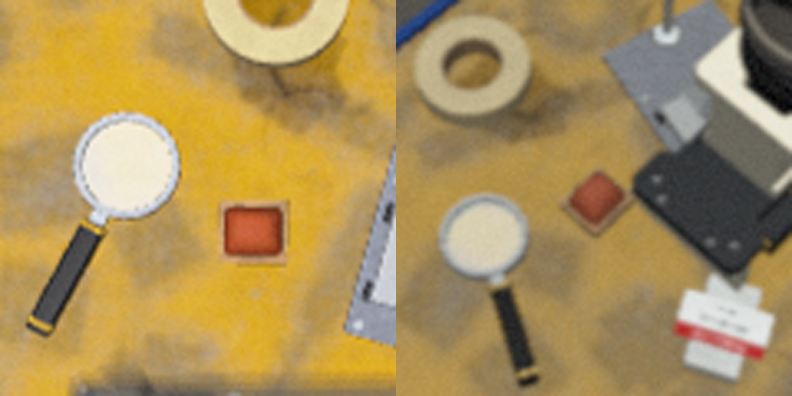

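The pad stands upright on bare worktop (top half (254,232)), and the loupe hasn't moved: lens (127,166), handle end (40,330). Now to the handle.

Scaled: -0.131 m / 0.5 = -0.262, 0.111 m / 0.5 = 0.222, 26.5 degrees / 90 = 0.2944.

carry_out --targets '[{"dx": 0.222,"dy": -0.262,"dz": 0,"twist": 0.2944,"claw": 0.05},{"dx": 0.222,"dy": -0.262,"dz": 0,"twist": 0.2944,"claw": 0.05},{"dx": 0.222,"dy": -0.262,"dz": 0.08,"twist": 0.2944,"claw": 0.05},{"dx": 0.222,"dy": -0.262,"dz": 0.166,"twist": 0.2944,"claw": 0.05},{"dx": 0.222,"dy": -0.262,"dz": 0.166,"twist": 0.2944,"claw": 0.05}]'

```text
clock: 7.4
tool_pos: [510.2, 221.7, 105.2]
tcp_rot: [179.8, 0.3, -26.4]
ft_force: [-1.0, 0.7, -0.5]
width: 0.544
grip_force: 0.0
```

```bash
python3 d.py 512 220 40 -26.5
```

```text
shift [0.0027 0.0005 0.0652] twist 0.11
7.4 [510.18274157 221.71099565 105.24482393] [179.76519985   0.27213482 -26.38533044] [ 15.6  30.   91.4   0.   58.9 132. ] 0.5441213043649468 0.0
```

Scaled: 0.075 m / 0.5 = 0.15, 0.07 m / 0.5 = 0.14.

carry_out --targets '[{"dx": 0.002,"dy": 0,"dz": 0.07,"twist": 0,"claw": 0.05},{"dx": 0.002,"dy": 0,"dz": 0.14,"twist": 0,"claw": 0.05},{"dx": 0.002,"dy": 0,"dz": 0.15,"twist": 0,"claw": 0.05},{"dx": 0.002,"dy": 0,"dz": 0.15,"twist": 0,"claw": 0.05}]'

```text
clock: 7.8
tool_pos: [511.3, 219.3, 34.9]
tcp_rot: [179.9, 0.1, -26.5]
ft_force: [-0.2, 0.1, 0.9]
width: 0.547
grip_force: 0.0
```

```bash
python3 d.py 512 220 2.5 -26.5; python3 - <<'E'
from h import *
q=viewer.get_image("side")
cv2.imwrite("pics/f.png",cv2.resize(q["pixels"][190:310,240:360,::-1],None,fx=4,fy=4,interpolation=cv2.INTER_CUBIC))
E
```

```text
shift [ 0.0004 -0.001   0.0324] twist 0.02
7.8 [511.28373518 219.32960598  34.9237496 ] [ 1.79912988e+02  8.35046479e-02 -2.64793187e+01] [ 15.3  35.5  95.1  -0.   49.5 131.8] 0.5465243991538978 0.0
```

View pics/f.png

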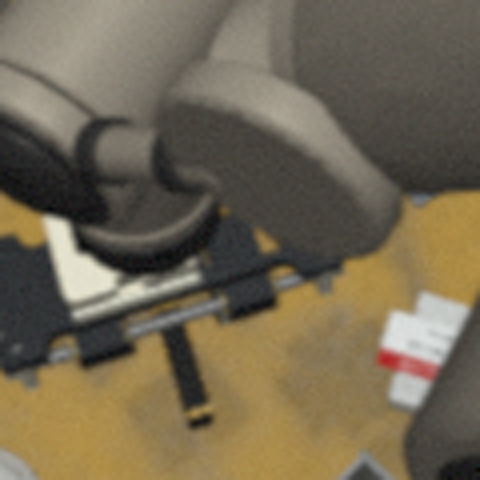

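The handle comes out centred between the fingers at about (175,335). I'll go down and grip.

Scaled: 0.032 m / 0.5 = 0.064, -0.001 m / 0.5 = -0.002.

carry_out --targets '[{"dx": 0.002,"dy": -0.002,"dz": 0.05,"twist": 0,"claw": 0.05},{"dx": 0.002,"dy": -0.002,"dz": 0.062,"twist": 0,"claw": 0.05},{"dx": 0.002,"dy": -0.002,"dz": 0.064,"twist": 0,"claw": 0.02},{"dx": 0.002,"dy": -0.002,"dz": 0.064,"twist": 0,"claw": 0.005},{"dx": 0.002,"dy": -0.002,"dz": 0.064,"twist": 0,"claw": 0.005}]' --force 30

```text
clock: 8.35
tool_pos: [513.5, 220.4, 4.5]
tcp_rot: [-179.9, -0.1, -26.5]
ft_force: [-0.6, 0.2, -0.1]
width: 0.331
grip_force: 0.0
```

carry_out --targets '[{"dx": 0,"dy": 0,"dz": 0,"twist": 0,"claw": 0.005},{"dx": 0,"dy": 0,"dz": 0,"twist": 0,"claw": 0.005},{"dx": 0,"dy": 0,"dz": 0,"twist": 0,"claw": 0.005}]'

```text
clock: 8.65
tool_pos: [513.0, 220.2, 3.8]
tcp_rot: [-180.0, -0.0, -26.5]
ft_force: [-1.8, -0.7, 4.5]
width: 0.176
grip_force: 30.0
```

Scaled: -0.091 m / 0.5 = -0.182, -0.08 m / 0.5 = -0.16.

carry_out --targets '[{"dx": 0,"dy": 0,"dz": -0.02,"twist": 0,"claw": 0.005},{"dx": 0,"dy": 0,"dz": -0.06,"twist": 0,"claw": 0.005},{"dx": 0,"dy": 0,"dz": -0.11,"twist": 0,"claw": 0.005},{"dx": 0,"dy": 0,"dz": -0.16,"twist": 0,"claw": 0.005},{"dx": 0,"dy": 0,"dz": -0.182,"twist": 0,"claw": 0.005}]'

```text
clock: 9.15
tool_pos: [513.8, 220.6, 96.8]
tcp_rot: [-179.9, -0.2, -26.5]
ft_force: [0.1, -0.6, -0.8]
width: 0.171
grip_force: 30.0
```

```bash
python3 d.py 446.5 -0.7 94.5 -13.6
```

```text
shift [0.0384 0.2281 0.0018] twist -12.88
9.15 [513.83141178 220.56182913  96.79033588] [-1.79861278e+02 -1.55446914e-01 -2.64792970e+01] [ 15.4  30.6  91.9  -0.   57.2 131.9] 0.1707016722182347 29.997016489505768
```

Scaled: 0.18 m / 0.5 = 0.36, 0.14 m / 0.5 = 0.28, -12.9 degrees / 90 = -0.1433.

carry_out --targets '[{"dx": 0.008,"dy": 0.04,"dz": 0,"twist": -0.0222,"claw": 0.005},{"dx": 0.02,"dy": 0.12,"dz": 0,"twist": -0.0556,"claw": 0.005},{"dx": 0.034,"dy": 0.2,"dz": 0,"twist": -0.0889,"claw": 0.005},{"dx": 0.048,"dy": 0.28,"dz": 0,"twist": -0.1111,"claw": 0.005},{"dx": 0.06,"dy": 0.36,"dz": 0,"twist": -0.1433,"claw": 0.005}]'

```text
clock: 9.65
tool_pos: [458.5, 44.4, 94.0]
tcp_rot: [180.0, 0.0, -13.5]
ft_force: [0.9, -1.0, -0.7]
width: 0.172
grip_force: 30.0
```

```bash
python3 d.py 446.5 -0.7 94.5 -13.6
```

```text
shift [-0.0012  0.0467 -0.0005] twist 0.14
9.65 [458.4868066   44.42903199  94.01565831] [ 1.79987983e+02  2.12570767e-02 -1.34609739e+01] [ -4.   22.4 107.5  -0.   50.2  99.5] 0.17211706282751216 29.998741149902344
```

Scaled: 0.046 m / 0.5 = 0.092, 0.043 m / 0.5 = 0.086.

carry_out --targets '[{"dx": 0,"dy": 0.06,"dz": 0,"twist": 0,"claw": 0.005},{"dx": -0.002,"dy": 0.086,"dz": 0,"twist": 0,"claw": 0.005},{"dx": -0.002,"dy": 0.092,"dz": 0,"twist": 0,"claw": 0.005},{"dx": -0.002,"dy": 0.092,"dz": 0,"twist": 0,"claw": 0.005},{"dx": -0.002,"dy": 0.092,"dz": 0,"twist": 0,"claw": 0.005}]'

```text
clock: 10.15
tool_pos: [447.9, 2.2, 94.2]
tcp_rot: [-180.0, -0.0, -13.5]
ft_force: [0.1, 0.7, -1.1]
width: 0.172
grip_force: 30.0
```

```bash
python3 d.py 446.5 -0.7 94.5 -13.6; python3 - <<'E'
from h import *
p=viewer.get_image("top"); q=viewer.get_image("side")
f=lambda i,w:cv2.resize(i[:,:,::-1],None,fx=w,fy=w,interpolation=cv2.INTER_CUBIC)
cv2.imwrite("pics/g.png",np.hstack([f(p["pixels"][140:260,300:420],3.3),f(q["pixels"][140:260,280:400],3.3)]))
for i in(p,q):
  for r in nets.regions_of(i,"lens")[:1]:
    ys,xs=np.nonzero(r["mask"]);print(r["p"],r["at"],ray(i,r["at"],97.7),xs.min(),xs.max(),ys.min(),ys.max())
s=bot.observe()["tool_pos"]; L=[507.7,-15.5,97.7]
print(proj(p,L),proj(q,L),proj(p,[595,-36.5,97]),proj(q,[595,-36.5,97]),proj(q,[595,-36.5,150]),proj(q,[595,-36.5,8]))
E
```

```text
shift [-0.0007  0.0031 -0.0003] twist 0.07
10.15 [447.91857222   2.16790521  94.17183124] [-1.79987909e+02 -4.98070103e-03 -1.35291300e+01] [ -9.6  21.2 109.4   0.   49.4  94. ] 0.1720346756474533 29.99714881181717
0.96 [360.1, 200.1] [527.4831425  -12.66026668  97.7       ] 344 376 192 210
0.67 [370.9, 224.3] [427.32765146   9.06615959  97.7       ] 336 383 186 238
[361.35969129 210.35765642] [352.26251677 197.43403727] [372.9571273  165.93140629] [332.21438984 172.19693348] [332.98999746 159.50221717] [331.06902875 190.94356985]
```

View pics/g.png

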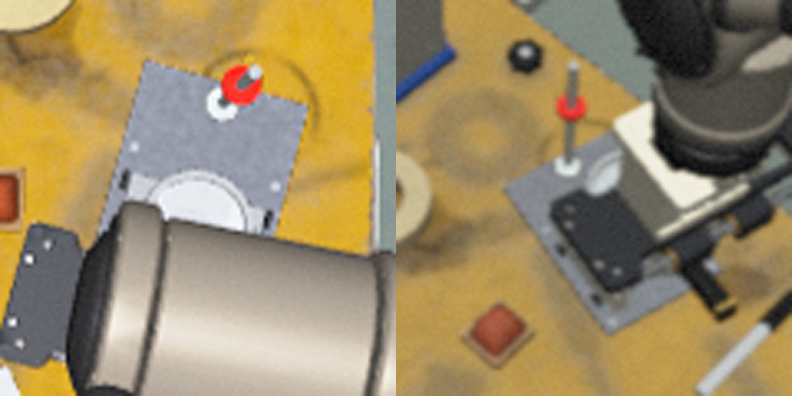

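The side half shows the lens held flat over the plate at about (605,175), with the collar at (571,107). The top half shows the lens's front rim arc with its apex at (197,170). Next I'll fit the collar height and overlay the expected rim.

```bash
python3 - <<'E'
from h import *
p=viewer.get_image("top"); q=viewer.get_image("side"); s=bot.observe(); S=16
print(s["tool_pos"],s["tcp_rot"])
a=np.linspace(0,2*np.pi,72)
def hull(i,pts): return cv2.convexHull(np.array([proj(i,x) for x in pts],np.float32))
def cyl(c,r,z0,z1): return [[c[0]+r*np.cos(t),c[1]+r*np.sin(t),z] for t in a for z in(z0,z1)]
for n,i,(cx,cy) in(("top",p,(373,165)),("side",q,(333,173))):
    im=i["pixels"].astype(int); w=im[cy-11:cy+11,cx-11:cx+11].astype(float)
    red=np.clip((w[:,:,0]-np.maximum(w[:,:,1],w[:,:,2])-90)/110,0,1); gx,gy=np.meshgrid(np.arange(cx-11,cx+11),np.arange(cy-11,cy+11))
    best=[]
    for z in np.arange(84,112,1.):
      for dx in(-3,-1.5,0,1.5,3):
       for dy in(-3,-1.5,0,1.5,3):
        c=(595+dx,-36.5+dy)
        if n=="side" or 1:
            m=np.zeros((22*S,22*S),np.uint8); o=lambda h:np.int32(np.round((h-[cx-11.5,cy-11.5])*S))
            cv2.fillConvexPoly(m,o(hull(i,cyl(c,12,z-3,z+3))),1); cv2.fillConvexPoly(m,o(hull(i,cyl(c,4,z+3,150))),0)
            mm=cv2.resize(m.astype(float),(22,22),interpolation=cv2.INTER_AREA); best.append((((mm-red)**2).sum(),z,dx,dy))
    best.sort(); print(n,[tuple(np.round(b,2)) for b in best[:6]])
M=R.from_euler('xyz',s["tcp_rot"],degrees=True).as_matrix(); ax=M[:,0]
L=s["tool_pos"]+63*ax+[0,0,3.2]; print("L",L)
out=[]
for i,(x0,y0) in((p,(330,175)),(q,(325,165))):
    f=7.; im=cv2.resize(i["pixels"][y0:y0+55,x0:x0+55,::-1],None,fx=f,fy=f,interpolation=cv2.INTER_CUBIC)
    pts=np.array([proj(i,L+[34*np.cos(t),34*np.sin(t),7]) for t in a]); cv2.polylines(im,[np.int32((pts-[x0,y0]+.5)*f)],True,(0,255,0),1); out.append(im)
cv2.imwrite("pics/k.png",np.hstack(out))
E
```

```text
[447.66968487   1.75717886  94.16529479] [ 1.79996102e+02  1.95659085e-03 -1.35272488e+01]
top [(np.float64(6.44), np.float64(84.0), np.float64(3.0), np.float64(-1.5)), (np.float64(6.5), np.float64(85.0), np.float64(3.0), np.float64(-1.5)), (np.float64(6.99), np.float64(86.0), np.float64(3.0), np.float64(-1.5)), (np.float64(7.27), np.float64(87.0), np.float64(3.0), np.float64(-1.5)), (np.float64(7.84), np.float64(95.0), np.float64(1.5), np.float64(0.0)), (np.float64(7.96), np.float64(94.0), np.float64(1.5), np.float64(0.0))]
side [(np.float64(17.55), np.float64(95.0), np.float64(1.5), np.float64(-3.0)), (np.float64(17.69), np.float64(96.0), np.float64(1.5), np.float64(-3.0)), (np.float64(17.82), np.float64(94.0), np.float64(1.5), np.float64(-3.0)), (np.float64(18.07), np.float64(97.0), np.float64(1.5), np.float64(-3.0)), (np.float64(18.12), np.float64(98.0), np.float64(0.0), np.float64(-1.5)), (np.float64(18.15), np.float64(99.0), np.float64(0.0), np.float64(-1.5))]
L [508.92198848 -12.97901118  97.36314341]
```

View pics/k.png

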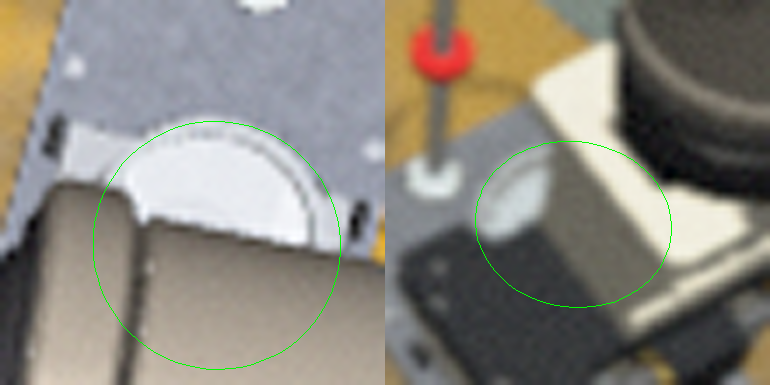

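The predicted rim matches the picture in both views. The collar comes out at about z 96 mm and the lens at 97.4 mm, so I'll trim slightly and settle.

carry_out --targets '[{"dx": -0.002,"dy": 0.004,"dz": 0.002,"twist": 0,"claw": 0.005},{"dx": -0.002,"dy": 0.004,"dz": 0.002,"twist": 0,"claw": 0.005},{"dx": -0.002,"dy": 0.004,"dz": 0.002,"twist": 0,"claw": 0.005},{"dx": -0.002,"dy": 0.004,"dz": 0.002,"twist": 0,"claw": 0.005},{"dx": -0.002,"dy": 0.004,"dz": 0.002,"twist": 0,"claw": 0.005}]'

```text
clock: 10.95
tool_pos: [446.2, -0.5, 93.2]
tcp_rot: [180.0, -0.0, -13.6]
ft_force: [0.4, -0.1, -2.1]
width: 0.171
grip_force: 30.0
```

carry_out --targets '[{"dx": 0,"dy": 0,"dz": 0,"twist": 0,"claw": 0.005},{"dx": 0,"dy": 0,"dz": 0,"twist": 0,"claw": 0.005},{"dx": 0,"dy": 0,"dz": 0,"twist": 0,"claw": 0.005},{"dx": 0,"dy": 0,"dz": 0,"twist": 0,"claw": 0.005},{"dx": 0,"dy": 0,"dz": 0,"twist": 0,"claw": 0.005}]'

```text
clock: 11.45
tool_pos: [446.2, -0.5, 93.2]
tcp_rot: [180.0, -0.0, -13.6]
ft_force: [0.3, -1.0, -0.9]
width: 0.17
grip_force: 30.0
```

```bash
python3 -c "
from h import *
s=bot.observe(); print(s['tool_pos'],s['tcp_rot'],s['grip_force'],s['clock']); print(workorder.finish_job())"
```

```text
[446.16291626  -0.5140005   93.22450157] [ 1.79993695e+02 -2.88169686e-03 -1.35830760e+01] 29.99695122241974 11.45
the job is handed in; nothing more can be done
None
```

I handed the job in at 11.45 s with the pad upright on the bare worktop and the lens held level over the plate's middle at about 96 mm, which is my estimate of the collar's height to within about 2 mm; no verdict came back.

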